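Hang the lipped bin on the hallway rack

TASK

Hang the grey bin that has a lip on its back on the small slatted rack: tip its front up, pass the lip through the wide groove under the rack's top bar, then swing it down so that it hangs level, its lip up behind the top bar and its back against the broad slat. Leave the similar bin without a lip where it stands.

Things in the scene. Friction and masses are not known exactly. Their poses are not given: they have to be found in the camera images.
- bin_mid (a point): Centre of the loose grey plastic bin with a lip, 0.14 kg, standing upright: open box 100 long (x), 50 wide (y), 48 high (z), walls 3 mm. +x points to its back wall (outer face at x=+50), z up. Behind its rim a level web, 44 wide, 4 thick (z +20 to +24), runs 9 mm backwards; from the web's end the lip rises. Grasp across the two long side walls (50 mm).
- lip_tip (a point): Top edge, middle, of that bin's lip, 63 mm behind (+x) and 56 mm above bin_mid; same axes. The lip is 4 mm thick, 44 wide, stands 36 mm above the web's underside and leans back 10 degrees, away from the bin.
- groove (a point): Fixed rack, 240 wide, 136 high, white posts, 4 mm aluminium slats, open back. Point: front plane, mid upper edge of the broad slat (55 mm deep), 100 mm above the table. +x level into the rack, y along groove, z up. Groove 26 high, 212 long; above it a 10 mm top bar. Foot 8 mm thick, 30 out in front. Hung home, the web rests on this edge, lip behind the bar; the bin's front sags about 4 deg.
- plain_mid (a point): Centre (half-way up) of the bystander bin: the same grey open box, 100 x 50 x 48 mm, without any lip; x along its length, z up. To be left alone.
There are look-alikes about, which are no part of the job. What is shaped like the part that bears bin_mid but green is not meant.

How it is judged (in metres and radians):
On the way:
1. the bin, its front tipped up, has its lip through the groove (x of lip_tip in the frame of groove between 0.006 and 0.06 m and z of lip_tip in the frame of groove above 0 m and y of lip_tip in the frame of groove between -0.106 and 0.106 m and x of bin_mid in the frame of groove below -0.02 m and angle between bin_mid's own z axis and vertical above 0.12 rad), for 0.05 s.
At the end, for the whole second after the job is handed in: The lipped bin hangs at rest anywhere along the groove: lip tip 4-30 mm behind the slats' front plane and 28-46 mm above the broad slat's edge; bin centre 40-70 mm before the slats, 8-36 mm below that edge, within 90 mm of the middle; level and square within 11 degrees (x of lip_tip in the frame of groove between 0.004 and 0.03 m and z of lip_tip in the frame of groove between 0.028 and 0.046 m and x of bin_mid in the frame of groove between -0.07 and -0.04 m and y of bin_mid in the frame of groove between -0.09 and 0.09 m and z of bin_mid in the frame of groove between -0.036 and -0.008 m and angle between bin_mid's own z axis and vertical below 0.2 rad and angle between the y axis of bin_mid and the y axis of groove, either way round below 0.2 rad and linear speed of bin below 0.02 m/s); the robot touches nothing.
It fails at once if the bin without a lip is moved more than 30 mm (distance of plain_mid from where it was at the start of the episode above 0.03 m).
It also fails if it takes over 48 s, if anything falls off the work surface, if the arm or the gripper's body presses on something with over 40 N, if the wrist force passes 120 N, or if a joint passes its speed limit or range.

ROBOT

A 7-joint arm with a two-finger parallel gripper is mounted at the origin on the work surface. World frame = base frame: x ahead of the robot, y to its left, z up, the work surface at z = 0. Lengths are in m, angles in degrees, forces in N, time in s.
With the tool pointing down it reaches from about 0.425 to 0.875 m from the base axis. Payload 4.7 kg.
Tool frame: the origin (TCP) lies midway between the tips of the shut fingers; the grasp point (between the pads) lies 19 mm behind it (manip.grip_depth is the distance from the TCP to the grasp point, in m); z points along the fingers, y is the direction in which the jaws open and shut (so a half turn about z gives the same grasp; the last joint's range is limited). The gripper opens to 87 mm and grips with 3 to 60 N. Pads are 19 mm wide; open, the fingers measure 117 mm over their backs; the gripper's body (75 mm by 190 mm) begins 51 mm behind the grasp point.
Start: joints at [-69.093, 18.392, -4.016, 83.108, 1.295, 78.541, -3.26], TCP at [0.223, 0.61, 0.223] pointing down, gripper open.
Joint ranges: [-163.93, 163.93], [-17.29, 119.83], [-79.2, 71.16], [3.27, 140.29], [-89.18, 269.18], [5.43, 117.66], [-154.24, 154.24]. Speed limits (degrees/s): [147.25, 147.25, 180, 180, 180, 180, 180].

INTERFACE

Orientations are given as [roll, pitch, yaw] about the fixed x, y, z axes, in that order (R = Rz(yaw) Ry(pitch) Rx(roll)).
In Python, from bench import manip, viewer gives the robot as it stands. The module is installed in compiled form; this text tells all that it offers.
- The arm moves only by the shell command python3 -m crank 'ROWS' [OPENING] [FORCE]. ROWS is JSON, a list of rows, each a list of 6 numbers: the shift along the tool's x, y, z in m, then the turn, a rotation vector about the tool's x, y, z in degrees. In form: [[tx, ty, tz, rx, ry, rz], ...]. A call has 1 to 5 rows; each row is the pose to reach, as a shift and turn from the pose commanded when the call began, along the tool's axes at that moment; what a row does not reach only later rows make up. A row lasts 1/8 s, in which the tool goes at most 62.5 mm and 10.7 degrees, less where a joint would pass 70% of its speed; a pose out of reach is approached as far as the arm can. A call with a gripper value outside its range is refused whole. OPENING is the finger opening in m, from 0 to 0.087, set as the call begins (- or left out, the last holds). The fingers move at their own pace and stop on an object; FORCE is the grip in N (left out, the last holds). Time passes only in rows, so rows that repeat a pose let the fingers close. It gives the time, the measured TCP pose, the force and the opening at its end, in the units of the state.
- manip.get_state(): the state, without advancing time (a new reading comes with each control period).
- viewer.capture(name): name is "scene" or "top" or "wrist"; returns the picture (400x640x3 uint8, blue, green, red); there is no depth.
- viewer.camera_model(name): a dict with "K" (3x3 intrinsics, pixels), "extrinsics" (4x4, takes a point from camera to world coordinates). Camera axes: x right, y down, z forward; pixel columns grow to the right and rows downward; lengths in m; the calibration is good to about 2 mm. A picture is of the moment at which its call begins: read the wrist's pose just before it. camera_model takes no time and is no camera call; for the wrist camera it gives the pose at the moment of the call.
- manip.close_job(): hands the job in, once; it reports no verdict.
The state is a dict: "clock": time; "qpos": joint angles; "joint_vel": joint speeds; "joint_torque": joint torques, N m; "tool_pos": TCP position; "tool_rot": TCP orientation; "force": force on the tool from outside, world axes, zero at the start; "moment": the same for the moment, N m; "finger_gap": finger opening in m.
Only numpy, scipy, OpenCV 4.12 (cv2) and the standard library are available. Lean on these libraries where they do the work, as an engineer would, in place of code of your own. Each camera call takes 0.05 s, during which the arm holds its last target. There are 200 camera calls.

## Working session

There is one attempt and no reset: what is moved stays moved. The work goes in short steps, Python scripts to look and compute and a shell command to move; the robot and the scene stay as the last step left them, time stands still between calls to the robot, and variables do not carry over. Pictures are saved under pics/ and viewed, about 8 in all and at most 12, crops included, and the job is handed in when it is done.

```bash
mkdir -p pics
python3 - <<'E'
from bench import manip, viewer
import cv2, numpy as np
print(manip.get_state(), manip.grip_depth)
for n in ("scene","top","wrist"):
    m=viewer.camera_model(n); im=viewer.capture(n); cv2.imwrite(f"pics/{n}0.png",im)
    print(n,np.round(m["K"],1).tolist(),np.round(m["extrinsics"],4).tolist())
a=cv2.imread("pics/scene0.png");b=cv2.imread("pics/top0.png")
cv2.imwrite("pics/both0.png",cv2.resize(np.vstack([a,b]),(480,600)))
E
```

```text
{'clock': 0.0, 'qpos': array([-69.09144187,  18.43947809,  -4.01561353,  83.17546316,
         1.29679643,  78.54120875,  -3.26029238]), 'joint_vel': array([ 0.0088417 , -0.04013195, -0.01464538, -0.00402468,  0.01157302,
       -0.00465558,  0.06010363]), 'joint_torque': array([-3.94830695e-04, -4.91292679e+01, -4.03837385e-01, -3.12530637e+01,
       -6.37247809e-02,  4.39531286e-02,  1.72522869e-04]), 'tool_pos': array([0.22325124, 0.60986002, 0.22145189]), 'tool_rot': array([-1.79889196e+02,  7.54241249e-03,  1.59901355e+02]), 'force': array([-1.06469478,  0.47996514, -0.67624856]), 'moment': array([-0.00418578, -0.01483517,  0.00420846]), 'finger_gap': 0.08688558407433435} 0.0187
scene [[456.0, 0.0, 320.7], [0.0, 456.0, 200.8], [0.0, 0.0, 1.0]] [[-0.7704, 0.4349, -0.4663, 0.9818], [0.6376, 0.5301, -0.559, 0.6384], [0.004, -0.728, -0.6856, 0.8197], [0.0, 0.0, 0.0, 1.0]]
top [[458.2, 0.0, 321.5], [0.0, 458.2, 195.1], [0.0, 0.0, 1.0]] [[-0.0061, -0.997, 0.0772, 0.4131], [-0.9999, 0.0067, 0.0076, 0.0733], [-0.0081, -0.0772, -0.997, 1.1898], [0.0, 0.0, 0.0, 1.0]]
wrist [[283.7, 0.0, 318.6], [0.0, 283.7, 196.6], [0.0, 0.0, 1.0]] [[0.343, 0.8989, 0.2726, 0.1486], [0.9393, -0.3273, -0.1024, 0.639], [-0.0028, 0.2912, -0.9566, 0.3828], [0.0, 0.0, 0.0, 1.0]]
```

View pics/scene0.png

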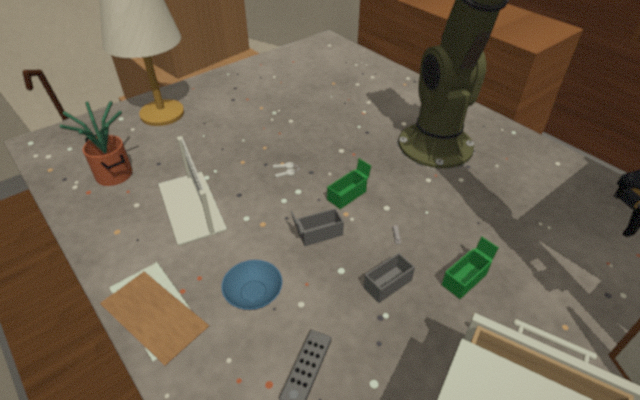

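View pics/top0.png

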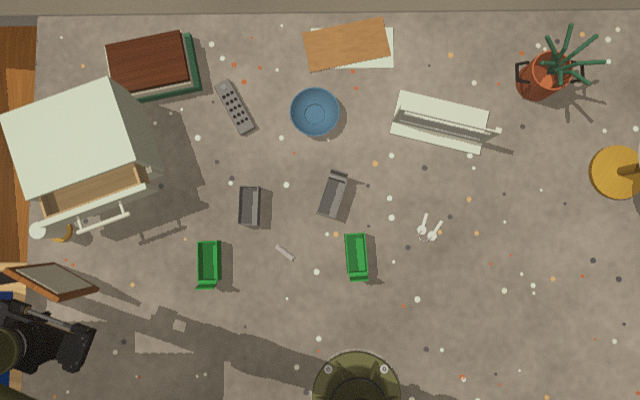

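Candidates: the grey bin at top (333,196) / scene (320,228) has a tab at its far end. The grey bin at top (250,206) / scene (388,278) has none, so it is the plain one. The green bins at top (208,263) and (357,257) are look-alikes. The rack is at top (440,122) / scene (195,195). I'll confirm this in one enlarged crop.

Run:
```python
import cv2, numpy as np
a=cv2.imread("pics/scene0.png");b=cv2.imread("pics/top0.png")
r=lambda im,x,y,w,h,s:cv2.resize(im[y:y+h,x:x+w],None,fx=s,fy=s,interpolation=cv2.INTER_CUBIC)
A=r(b,380,80,133,80,3);B=r(a,150,130,100,120,3)
C=r(b,305,155,80,80,3);D=r(a,280,195,100,60,4)
out=np.zeros((600,800,3),np.uint8)
out[:240,:399]=A; out[:360,400:700]=B; out[245:485,:240]=C; out[360:600,400:800]=D
cv2.imwrite("pics/crop1.png",out)
```

```text
(no output)
```

View pics/crop1.png

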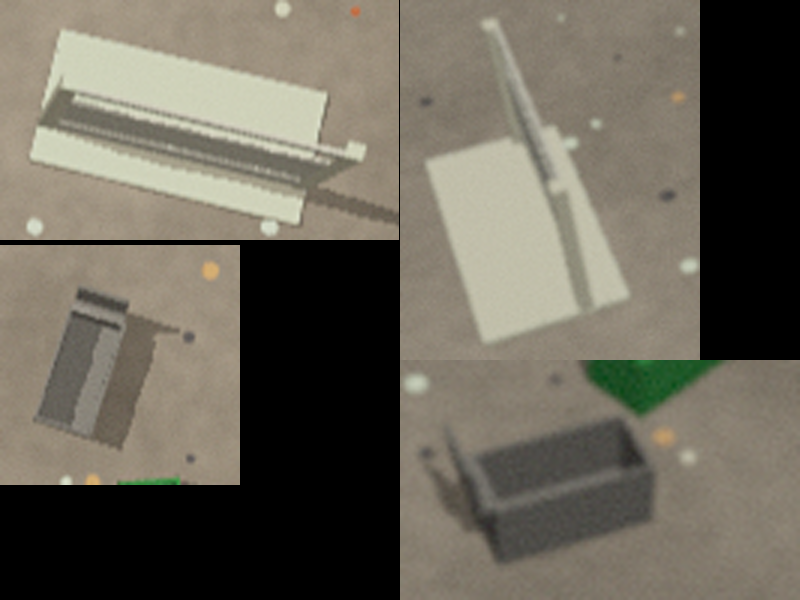

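Confirmed: the left-lower crop (bin at top (333,196)) shows a web and lip at the end away from the robot, so this is bin_mid. The rack's foot corners are clear at top about (402,90), (489,111), (480,154) and (391,133). The short strip of foot, which is the front, faces the robot.

```bash
cat > h.py <<'E'
from bench import manip, viewer
import numpy as np, cv2
from scipy.spatial.transform import Rotation as Ro
def ray(m,u,v):
    E=m["extrinsics"]; d=E[:3,:3]@np.linalg.solve(m["K"],[u,v,1]); return E[:3,3],d
def onz(m,u,v,z):
    o,d=ray(m,u,v); return o+d*(z-o[2])/d[2]
def row(p,R,s=None):
    s=s or manip.get_state(); R0=Ro.from_euler('xyz',s["tool_rot"],degrees=True)
    t=R0.inv().apply(np.array(p)-s["tool_pos"]); r=(R0.inv()*R).as_rotvec(degrees=True)
    return np.round(np.r_[t*1000,r],1)
E
python3 - <<'E'
from h import *
t=viewer.camera_model("top"); s=viewer.camera_model("scene")
ct=lambda x,y:(380+x/3,80+y/3); cs=lambda x,y:(150+(x-400)/3,130+y/3)
cb=lambda x,y:(305+x/3,155+(y-245)/3)
F=[onz(t,*ct(*p),.008) for p in((65,30),(327,93),(300,222),(32,158))]
S=[onz(s,*cs(*p),.008) for p in((425,160),(485,343),(628,297),(557,127))]
print("foot top",np.round(F,4)); print("foot scene",np.round(S,4))
print("post tops",np.round([onz(t,*ct(*p),.136) for p in((355,143),(365,152),(62,80))],4), onz(s,*cs(490,22),.136),onz(s,*cs(557,183),.136))
for n,p,z in(("bl",(70,312),.048),("br",(127,328),.048),("fl",(36,420),.048),("lipl",(79,290),.08),("lipr",(129,302),.08)):
    print(n,np.round(onz(t,*cb(*p),z),4))
cd=lambda x,y:(280+(x-400)/4,195+(y-360)/4)
for n,p,z in(("backR-scene rim",(497,517),.048),("frontR",(653,468),.048),("frontL",(622,420),.048),("backL",(478,460),.048),("lip",(447,425),.08)):
    print(n,np.round(onz(s,*cd(*p),z),4))
E
```

```text
foot top [[ 0.7803 -0.1302  0.008 ]
 [ 0.7223 -0.3573  0.008 ]
 [ 0.6088 -0.3301  0.008 ]
 [ 0.6668 -0.0993  0.008 ]]
foot scene [[ 0.7247 -0.3547  0.008 ]
 [ 0.784  -0.1209  0.008 ]
 [ 0.6716 -0.0926  0.008 ]
 [ 0.6101 -0.3208  0.008 ]]
post tops [[ 0.6492 -0.331   0.136 ]
 [ 0.642  -0.3384  0.136 ]
 [ 0.7008 -0.1051  0.136 ]] [ 0.64406255 -0.33037757  0.136     ] [ 0.70079955 -0.11153936  0.136     ]
bl [0.546  0.0646 0.048 ]
br [0.5322 0.0171 0.048 ]
fl [0.4559 0.0935 0.048 ]
lipl [0.5602 0.0574 0.08  ]
lipr [0.5501 0.0169 0.08  ]
backR-scene rim [0.5571 0.0713 0.048 ]
frontR [0.4621 0.0988 0.048 ]
frontL [0.4498 0.0568 0.048 ]
backL [0.5377 0.0283 0.048 ]
lip [0.5527 0.0199 0.08  ]
```

```bash
cat >> h.py <<'E'
def tool(mid,yaw,th,al,g):
    B=Ro.from_euler('ZY',[yaw,th],degrees=True); T=B*Ro.from_euler('y',180-al,degrees=True)
    p=np.array(mid)+B.apply(g)+T.apply([0,0,manip.grip_depth]); return p,T
E
python3 - <<'E'
from h import *
print(row([.48,.06,.23],Ro.from_euler('ZY',[-16.5,180],degrees=True)))
E
```

```text
[-4.301e+02 -4.283e+02 -7.700e+00 -1.000e-01  0.000e+00 -3.600e+00]
```

```bash
python3 -m crank '[[-0.22,-0.22,0,0,0,-2],[-0.22,-0.22,0,0,0,-2],[-0.22,-0.22,0,0,0,-2],[-0.22,-0.22,0,0,0,-2],[-0.22,-0.22,0,0,0,-2]]' 0.087
```

```text
clock: 0.78
tool_pos: [0.3551, 0.3261, 0.2225]
tool_rot: [180.0, 0.0, 161.9]
force: [0.8, -0.2, -0.2]
finger_gap: 0.0869
```

```bash
python3 -m crank '[[-0.21,-0.208,0,0,0,-1.6],[-0.21,-0.208,0,0,0,-1.6],[-0.21,-0.208,0,0,0,-1.6],[-0.21,-0.208,0,0,0,-1.6],[-0.21,-0.208,0,0,0,-1.6]]'
python3 - <<'E'
from h import *
s=manip.get_state(); print(s["qpos"].round(1)); print(row([.48,.06,.23],Ro.from_euler('ZY',[-16.5,180],degrees=True)))
E
```

```text
clock: 1.4
tool_pos: [0.4901, 0.0623, 0.2227]
tool_rot: [180.0, 0.0, 163.4]
force: [0.4, 1.1, 0.2]
finger_gap: 0.087
[-35.9  -1.5  25.3 105.5   0.7  75.8  62.6]
[ 9.  -5.  -7.4  0.   0.  -0.1]
```

Run:
```python
from h import *
m=viewer.camera_model("wrist"); im=viewer.capture("wrist"); cv2.imwrite("pics/w1.png",im); np.save("w1.npy",[np.pad(m["K"],((0,1),(0,1))),m["extrinsics"]])
# plan rack look: TCP 80 mm before slats, z .26
print(row([.668-.06,-.218+.015,.26],Ro.from_euler('ZY',[-14.3,180],degrees=True)))
```

```text
[-1.866e+02 -2.136e+02 -3.590e+01 -2.000e-01  2.000e-01 -2.700e+00]
```

View pics/w1.png

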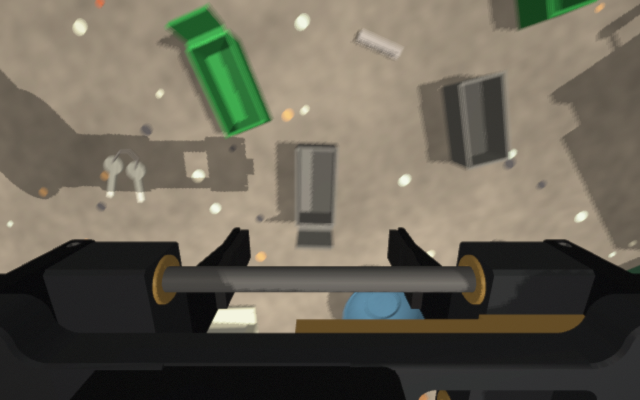

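The wrist view shows the lipped bin at (315,190). Its front rim is at row 145 and its lip is at row about 240, already nearly square to the tool. Next I look at the rack.

```bash
python3 -m crank '[[-0.185,-0.212,-0.036,0,0,-2.7],[-0.185,-0.212,-0.036,0,0,-2.7],[-0.185,-0.212,-0.036,0,0,-2.7],[-0.185,-0.212,-0.036,0,0,-2.7],[-0.185,-0.212,-0.036,0,0,-2.7]]'
python3 - <<'E'
from h import *
print(manip.get_state()["qpos"].round(1))
m=viewer.camera_model("wrist"); im=viewer.capture("wrist"); cv2.imwrite("pics/w2.png",im); np.save("w2.npy",[np.pad(m["K"],((0,1),(0,1))),m["extrinsics"]])
a=cv2.imread("pics/w1.png")[130:260,270:360]
out=np.zeros((520,800,3),np.uint8); out[:,:360]=cv2.resize(a,None,fx=4,fy=4,interpolation=cv2.INTER_CUBIC)
out[:275,360:]=cv2.resize(im,(440,275)); cv2.imwrite("pics/crop2.png",out)
E
```

```text
clock: 2.08
tool_pos: [0.6068, -0.1941, 0.2586]
tool_rot: [-179.9, 0.0, 166.0]
force: [-0.3, 0.0, -0.0]
finger_gap: 0.087
[-15.3  18.4  39.3  83.3 -11.5  82.3 100.1]
```

View pics/crop2.png

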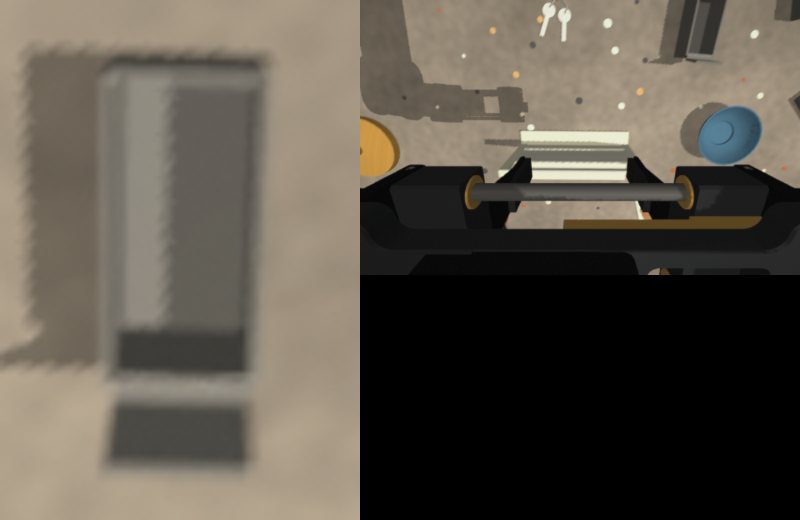

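Run:
```python
from h import *
L=lambda f:(lambda a:{"K":a[0][:3,:3],"extrinsics":a[1]})(np.load(f))
m=L("w1.npy"); c=lambda x,y:(270+x/4,130+y/4)
y=np.radians(-16.5)
for n,p,z in(("fl",(102,68),.048),("fr",(268,68),.048),("bi1",(101,376),.048),("bi2",(250,376),.048),("lip1",(105,468),.08),("lip2",(248,468),.08)):
    print(n,np.round(onz(m,*c(*p),z),4))
m2=L("w2.npy"); g=cv2.cvtColor(cv2.imread("pics/w2.png"),cv2.COLOR_BGR2GRAY).astype(float)
pts=[]
for u in range(245,385,10):
    col=cv2.GaussianBlur(g,(5,5),0)[170:235,u]; d=np.diff(col); 
    k=[170+i for i in range(1,len(d)-1) if abs(d[i])>6 and abs(d[i])>=abs(d[i-1]) and abs(d[i])>abs(d[i+1])]
    pts.append((u,k)); 
for p in pts[::3]: print(p)
for u,k in pts[::6]:
    print(np.round(onz(m2,u,k[0]+.5,.008),4))
```

```text
fl [0.4456 0.0483 0.048 ]
fr [0.4596 0.0951 0.048 ]
bi1 [0.5383 0.018  0.048 ]
bi2 [0.5518 0.0635 0.048 ]
lip1 [0.5546 0.0166 0.08  ]
lip2 [0.5667 0.0571 0.08  ]
(245, [181, 187, 190, 204, 210, 214, 218, 229])
(275, [190, 204, 210, 214, 218])
(305, [190, 205, 210, 215, 218])
(335, [190, 205, 210, 215, 219])
(365, [191, 208, 215, 218])
[ 0.6017 -0.3056  0.008 ]
[ 0.6367 -0.2221  0.008 ]
[ 0.66   -0.1347  0.008 ]
```

```bash
cat >> h.py <<'E'
MID=[.5003,.0562,.024]; YB=-17.; AL=35.; G=[-.027,0,.004]; GR=np.array([.668,-.218,.100]); YR=-14.4
def pre(d):
    p,T=tool(MID,YB,0,AL,G); return p+T.apply([0,0,-d]),T
E
python3 - <<'E'
from h import *
print(tool(MID,YB,0,AL,G)[0], row(*pre(.1)))
E
```

```text
[0.48473698 0.06095809 0.01268186] [239.9 224.7 162.4   0.6 -34.9   2.8]
```

```bash
python3 -m crank '[[0.24,0.225,0.12,0,-35,2.8],[0.24,0.225,0.12,0,-35,2.8],[0.24,0.225,0.12,0,-35,2.8],[0.24,0.225,0.12,0,-35,2.8],[0.24,0.225,0.12,0,-35,2.8]]'
python3 - <<'E'
from h import *
print(manip.get_state()["qpos"].round(1),row(*pre(.1)),row(*pre(.06)))
E
```

```text
clock: 2.75
tool_pos: [0.5222, -0.0211, 0.1791]
tool_rot: [179.6, 32.5, 163.1]
force: [0.4, 0.3, 0.3]
finger_gap: 0.0872
[  3.4 -16.7 -11.8 130.4  16.2  37.3  54. ] [144.1  67.6   8.9   0.4  -2.5   0. ] [142.4  67.3  48.9   0.4  -2.5   0. ]
```

```bash
python3 -m crank '[[0.143,0.067,0.03,0.4,-2.5,0],[0.143,0.067,0.03,0.4,-2.5,0],[0.143,0.067,0.03,0.4,-2.5,0],[0.143,0.067,0.03,0.4,-2.5,0]]'
python3 - <<'E'
from h import *
print(manip.get_state()["qpos"].round(1),row(*pre(.1)),row(*pre(.06)))
E
```

```text
clock: 3.25
tool_pos: [0.4533, 0.0816, 0.0807]
tool_rot: [-179.3, 34.0, 163.3]
force: [-0.4, -0.6, 0.3]
finger_gap: 0.0876
[ 19.8 -17.3 -48.8 140.2  24.2  30.   23.9] [  9.9 -10.7 -23.3  -0.6  -1.    0.2] [  9.2 -10.3  16.7  -0.6  -1.    0.2]
```

```bash
sed -i 's/AL=35./AL=25./' h.py
python3 - <<'E'
from h import *
print(row(*pre(.06)),row(*pre(.0)))
E
```

```text
[  2.  -10.3  17.2  -0.6   9.    0.2] [11.4 -9.7 76.5 -0.6  9.   0.2]
```

```bash
python3 -m crank '[[0.002,-0.010,0.017,-0.6,9,0.2],[0.002,-0.010,0.017,-0.6,9,0.2],[0.002,-0.010,0.017,-0.6,9,0.2]]'
python3 - <<'E'
from h import *
print(manip.get_state()["qpos"].round(1),row(*pre(.06)),row(*pre(.0)))
E
```

```text
clock: 3.62
tool_pos: [0.458, 0.0668, 0.0657]
tool_rot: [179.9, 25.0, 162.7]
force: [-0.0, -0.6, -0.2]
finger_gap: 0.0865
[ 15.6 -10.5 -37.3 135.9  16.7  34.   38. ] [ 0.9  2.2 -0.1 -0.1 -0.  -0.3] [ 0.9  2.3 59.9 -0.1 -0.  -0.3]
```

```bash
python3 -m crank '[[0,0.002,0.03,0,0,0],[0.001,0.002,0.06,0,0,0],[0.001,0.002,0.06,0,0,0]]' && python3 -m crank '[[0,0,0,0,0,0],[0,0,0,0,0,0],[0,0,0,0,0,0],[0,0,0,0,0,0],[0,0,0,0,0,0]]' 0.03 25
python3 - <<'E'
from h import *
print(manip.get_state()["qpos"].round(1),row(*pre(.0)))
cv2.imwrite("pics/w3.png",viewer.capture("wrist"))
E
```

```text
clock: 4.0
tool_pos: [0.4802, 0.0618, 0.0092]
tool_rot: [-180.0, 24.7, 162.8]
force: [-0.9, 0.3, -0.3]
finger_gap: 0.0869
clock: 4.62
tool_pos: [0.4826, 0.0621, 0.0117]
tool_rot: [179.9, 25.0, 162.7]
force: [-3.0, -0.1, 5.1]
finger_gap: 0.0501
[ 19.8   1.  -41.6 135.6  35.7  28.3  21.6] [ 0.7 -0.5  0.4 -0.   0.  -0.2]
```

View pics/w3.png

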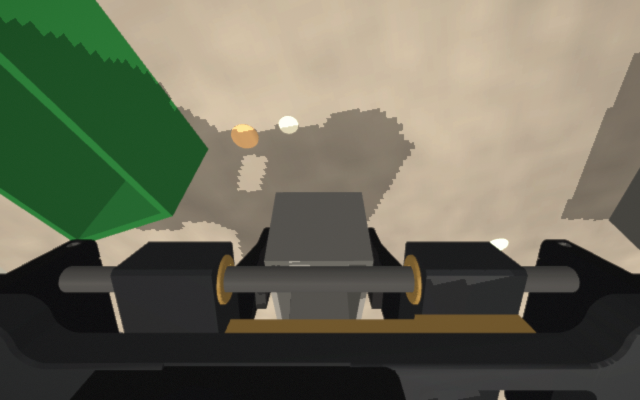

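The bin is gripped (gap 50.1 mm), and the front face runs from row 192 (foot) to row 262 (rim), centred near column 319. I compute where in the bin the grasp sits and lift.

```bash
python3 - <<'E'
from h import *
m=viewer.camera_model("wrist")
a=onz(m,319,192.5,0);b=onz(m,319.5,261.5,.048); print(a,b)
s=manip.get_state(); T=Ro.from_euler('xyz',s["tool_rot"],degrees=True); gp=s["tool_pos"]-T.apply([0,0,manip.grip_depth])
B=Ro.from_euler('z',-17.2,degrees=True)
for q in(a,b): print(B.inv().apply(gp-q)*1000)
E
python3 -m crank '[[-0.02,0,-0.045,0,0,0],[-0.04,0,-0.09,0,0,0],[-0.06,0,-0.14,0,0,0]]'
```

```text
[0.45163605 0.07336312 0.        ] [0.45126536 0.07367295 0.048     ]
[24.98358181 -1.59657124 28.65130302]
[ 25.42931008  -1.78292767 -19.34869698]
clock: 5.05
tool_pos: [0.4766, 0.0629, 0.1638]
tool_rot: [-180.0, 24.8, 162.7]
force: [-17.3, -9.0, 37.4]
finger_gap: 0.0501
```

```bash
cat >> h.py <<'E'
G=[-.0248,0,.0046]; YG=.02
def bin_(px,pz,th,y=None):   # pivot (50,20 of bin) at px,pz mm in groove frame
    R=Ro.from_euler('ZY',[YR,th],degrees=True); y=YG if y is None else y
    mid=GR+Ro.from_euler('z',YR,degrees=True).apply([px/1e3,y,pz/1e3])-R.apply([.05,0,.02])
    return tool(mid,YR,th,AL,G)
def clear(px,pz,th):
    c,s=np.cos(np.radians(th)),np.sin(np.radians(th))
    P=[[[-100,-44],[0,-44],[0,4],[-100,4]],[[0,0],[9,0],[9,4],[0,4]],[[4.6,0],[8.7,0],[15,36],[11,36]]]
    S=[[[0,-55],[4,-55],[4,0],[0,0]],[[0,26],[4,26],[4,36],[0,36]]]
    rot=lambda q:np.array([[x*c+z*s+px,-x*s+z*c+pz] for x,z in q],np.float32)
    dn=lambda q:np.vstack([np.linspace(q[i],q[(i+1)%4],25) for i in range(4)]).astype(np.float32)
    d=[[] for _ in S]
    for p in map(rot,P):
        for k,b in enumerate(S):
            b=np.array(b,np.float32)
            d[k]+= [-cv2.pointPolygonTest(b.reshape(-1,1,2),tuple(map(float,t)),True) for t in dn(p)]+[-cv2.pointPolygonTest(p.reshape(-1,1,2),tuple(map(float,t)),True) for t in dn(b)]
    return [round(min(x),1) for x in d]
E
python3 - <<'E'
from h import *
for w in [(-65,13,60),(-35,12,60),(-20,12,60),(-8,12,60),(-4,12,60),(-4,10,50),(-3,9,40),(-3,8,30),(-3,6,20),(-3,4,10),(-3,3,5),(-2,2,0)]: print(w,clear(*w))
print(row(*bin_(-110,40,0)), row(*bin_(-70,13,60)))
s=manip.get_state();print(s["clock"],s["force"],s["tool_pos"],bin_(-70,13,60)[0],bin_(-110,40,0)[0])
E
```

```text
(-65, 13, 60) [31.9, 27.5]
(-35, 12, 60) [14.7, 5.5]
(-20, 12, 60) [9.6, 9.5]
(-8, 12, 60) [5.4, 9.9]
(-4, 12, 60) [4.2, 6.5]
(-4, 10, 50) [3.1, 9.3]
(-3, 9, 40) [3.2, 11.0]
(-3, 8, 30) [3.6, 10.8]
(-3, 6, 20) [3.2, 8.5]
(-3, 4, 10) [2.7, 5.5]
(-3, 3, 5) [2.4, 3.8]
(-2, 2, 0) [2.0, 2.8]
[-5.670e+01 -2.003e+02  8.810e+01 -1.200e+00 -2.000e-01 -2.600e+00] [-117.6 -198.    64.4    0.3   59.8   -3. ]
5.05 [-17.32303583  -9.02463721  37.44516252] [0.47660318 0.06286685 0.16383043] [ 0.54564127 -0.1659349   0.15476056] [ 0.5016343  -0.15463583  0.10765204]
```

```bash
python3 -m crank '[[-0.06,-0.2,0.01,0,30,-1.5],[-0.06,-0.2,0.01,0,30,-1.5],[-0.06,-0.2,0.01,0,30,-1.5],[-0.06,-0.2,0.01,0,30,-1.5],[-0.06,-0.2,0.01,0,30,-1.5]]'
python3 - <<'E'
from h import *
s=manip.get_state();print(s["qpos"].round(1), row(*bin_(-90,30,60)))
E
```

```text
clock: 5.68
tool_pos: [0.4739, -0.1471, 0.1783]
tool_rot: [-179.8, -5.1, 164.0]
force: [-0.2, 1.0, -0.7]
finger_gap: 0.0498
[ 24.3   5.8 -10.8 103.5   1.1  75.9  87.2] [-54.5   1.2   1.7   0.4  29.8  -1.6]
```

```bash
python3 -m crank '[[-0.02,0.001,0.002,0,10,-0.5],[-0.04,0.001,0.002,0,20,-1],[-0.0545,0.001,0.002,0.4,29.8,-1.6],[-0.0545,0.001,0.002,0.4,29.8,-1.6],[-0.0545,0.001,0.002,0.4,29.8,-1.6]]'
python3 - <<'E'
from h import *
s=manip.get_state();print(s["qpos"].round(1), row(*bin_(-60,13,60)), row(*bin_(-35,12,60)))
a=viewer.capture("scene"); cv2.imwrite("pics/s1.png",a)
cv2.imwrite("pics/s1c.png",cv2.resize(a[100:280,130:370],None,fx=3,fy=3,interpolation=cv2.INTER_CUBIC))
E
```

```text
clock: 6.3
tool_pos: [0.5268, -0.1572, 0.1732]
tool_rot: [180.0, -34.8, 166.0]
force: [-0.1, -0.5, 0.2]
finger_gap: 0.0498
[ 20.3  35.8 -10.   72.    3.9 107.5  86.3] [-35.5  -4.   -2.3  -0.2   0.2   0.3] [-56.6  -4.1 -15.7  -0.2   0.2   0.3]
```

View pics/s1c.png

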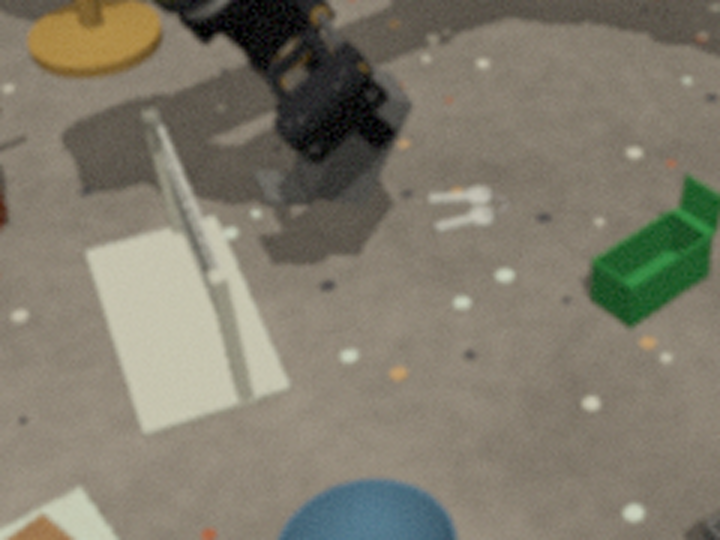

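The scene crop shows the bin tipped, with its lip at about crop (258–285, 172–200), facing the rack bar. I compare that with the projected prediction and then go on.

```bash
cat >> h.py <<'E'
def binpose():
    s=manip.get_state(); T=Ro.from_euler('xyz',s["tool_rot"],degrees=True); B=T*Ro.from_euler('y',180-AL,degrees=True).inv()
    return s["tool_pos"]-T.apply([0,0,manip.grip_depth])-B.apply(G),B
def ing():
    mid,B=binpose(); Q=Ro.from_euler('z',YR,degrees=True).inv()
    f=lambda p:(Q.apply(p-GR)*1e3).round(1)
    z=B.apply([0,0,1]); 
    return "mid",f(mid),"lip",f(mid+B.apply([.063,0,.056])),"tilt",np.degrees(np.arctan2(Q.apply(z)[0],z[2])).round(1)
def proj(m,p):
    q=np.linalg.inv(m["extrinsics"])@np.r_[p,1]; return (m["K"]@(q[:3]/q[2]))[:2]
E
python3 - <<'E'
from h import *
mid,B=binpose(); print(ing()); m=viewer.camera_model("scene")
f=lambda p:(proj(m,p)-[130,100])*3
for q in([.065,.022,.056],[.065,-.022,.056],[.059,.022,.022],[.05,.025,-.024],[-.05,.025,-.024],[-.05,.025,.024]): print(q,f(mid+B.apply(q)).round())
Q=Ro.from_euler('z',YR,degrees=True)
for q in([0,.12,.036],[0,-.12,.036],[-.03,.12,-.092]): print("rack",q,f(GR+Q.apply(q)).round())
E
```

```text
('mid', array([-132.5,   23.4,   66.8]), 'lip', array([-52.4,  23.9,  40.8]), 'tilt', np.float64(59.6))
[0.065, 0.022, 0.056] [266. 199.]
[0.065, -0.022, 0.056] [251. 168.]
[0.059, 0.022, 0.022] [308. 200.]
[0.05, 0.025, -0.024] [363. 202.]
[-0.05, 0.025, -0.024] [413. 100.]
[-0.05, 0.025, 0.024] [360.  87.]
rack [0, 0.12, 0.036] [227. 278.]
rack [0, -0.12, 0.036] [154. 107.]
rack [-0.03, 0.12, -0.092] [290. 384.]
```

```bash
python3 -m crank '[[-0.02,-0.003,-0.001,0,0,0.3],[-0.0355,-0.004,-0.0023,0,0.2,0.3],[-0.0355,-0.004,-0.0023,0,0.2,0.3],[-0.046,-0.004,-0.009,0,0.2,0.3],[-0.0566,-0.004,-0.0157,0,0.2,0.3]]'
python3 - <<'E'
from h import *
s=manip.get_state();print(s["qpos"].round(1),ing(), row(*bin_(-35,12,60)),row(*bin_(-20,12,60)), row(*bin_(-6,12,60)))
a=viewer.capture("top"); b=viewer.capture("scene")
c=cv2.resize(a[90:170,370:510],None,fx=4,fy=4,interpolation=cv2.INTER_CUBIC);d=cv2.resize(b[120:200,160:260],None,fx=3.5,fy=3.5,interpolation=cv2.INTER_CUBIC)
o=np.zeros((600,560,3),np.uint8);o[:320]=c;o[320:600,:350]=d;cv2.imwrite("pics/c4.png",o)
E
```

```text
clock: 6.98
tool_pos: [0.5796, -0.1761, 0.1574]
tool_rot: [-179.7, -34.7, 165.5]
force: [-0.2, 0.1, -1.7]
finger_gap: 0.0502
[ 19.4  43.4  -9.2  61.5   4.7 110.2  86.5] ('mid', array([-76.9,  18.5,  49. ]), 'lip', array([ 3.3, 18.4, 22.9]), 'tilt', np.float64(59.7)) [-1.7  1.5  3.2 -0.2  0.3 -0.1] [-14.1   1.5  -5.3  -0.2   0.3  -0.1] [-25.6   1.5 -13.3  -0.2   0.3  -0.1]
```

View pics/c4.png

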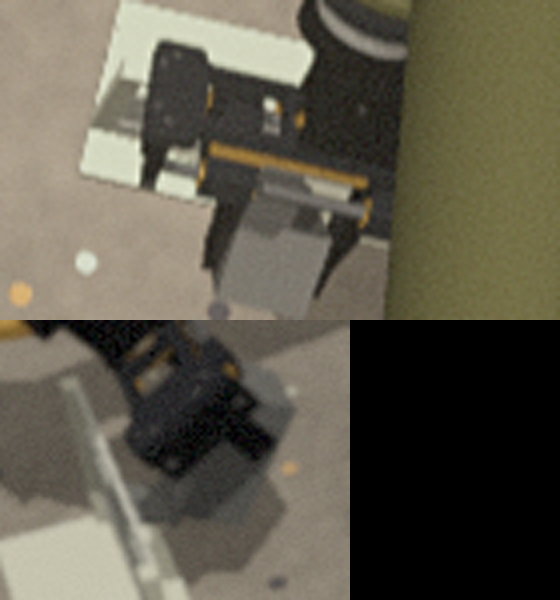

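```bash
python3 -m crank '[[-0.003,0.0015,0.0055,0,0.3,0],[-0.003,0.0015,0.0055,0,0.3,0]]'
python3 - <<'E'
from h import *
s=manip.get_state();print(ing(), row(*bin_(-35,10,60)),row(*bin_(-20,10,60)), row(*bin_(-6,11,60)))
E
```

```text
clock: 7.32
tool_pos: [0.5785, -0.1743, 0.1474]
tool_rot: [-179.7, -35.3, 165.5]
force: [0.4, -0.3, -2.4]
finger_gap: 0.0497
('mid', array([-78.5,  20. ,  38.9]), 'lip', array([ 1.3, 20. , 11.8]), 'tilt', np.float64(60.3)) [ 1.6 -0.1 -4.2 -0.2 -0.3 -0.1] [-10.7  -0.1 -12.9  -0.2  -0.3  -0.1] [-21.5  -0.1 -21.8  -0.2  -0.3  -0.1]
```

```bash
python3 -m crank '[[0.0016,0,-0.0042,-0.2,-0.3,0],[-0.005,0,-0.0085,-0.2,-0.3,0],[-0.0107,0,-0.0129,-0.2,-0.3,0],[-0.0107,0,-0.0129,-0.2,-0.3,0],[-0.0107,0,-0.0129,-0.2,-0.3,0]]'
python3 - <<'E'
from h import *
s=manip.get_state();print(ing(), row(*bin_(-20,10,60)), row(*bin_(-6,11,60)))
E
```

```text
clock: 7.95
tool_pos: [0.5949, -0.1787, 0.1512]
tool_rot: [-179.9, -35.0, 165.5]
force: [-0.1, 0.1, -1.0]
finger_gap: 0.0499
('mid', array([-61.4,  19.8,  42.8]), 'lip', array([18.6, 19.6, 16.1]), 'tilt', np.float64(60.0)) [ 1.   0.1  0.1  0.  -0.  -0.1] [-9.8  0.2 -8.8  0.  -0.  -0.1]
```

```bash
python3 -m crank '[[-0.0045,0,-0.0045,0,0,0],[-0.0098,0,-0.0088,0,0,0],[-0.0098,0,-0.0088,0,0,0],[-0.0098,0,-0.0088,0,0,0]]'
python3 - <<'E'
from h import *
s=manip.get_state();print(ing())
for w in [(-6,11,60),(-4.5,10.5,50),(-4,9.5,40),(-3.5,8,30)]: print(row(*bin_(*w)).tolist())
E
```

```text
clock: 8.45
tool_pos: [0.6076, -0.182, 0.153]
tool_rot: [-179.9, -35.0, 165.4]
force: [0.1, -0.2, -0.2]
finger_gap: 0.0499
('mid', array([-48.3,  19.8,  44.5]), 'lip', array([31.7, 19.6, 17.9]), 'tilt', np.float64(60.0))
[-0.1, 0.2, 0.2, 0.0, -0.0, -0.1]
[-3.0, 0.2, 12.6, 0.0, -10.0, -0.1]
[-7.5, 0.2, 25.6, 0.0, -20.0, -0.1]
[-14.4, 0.2, 38.2, -0.0, -30.0, -0.1]
```

```bash
python3 -m crank '[[-0.0015,0,0.006,0,-5,0],[-0.003,0,0.0126,0,-10,0],[-0.005,0,0.019,0,-15,0],[-0.0075,0,0.0256,0,-20,0],[-0.0075,0,0.0256,0,-20,0]]'
python3 - <<'E'
from h import *
s=manip.get_state();print(ing())
for w in [(-4,9.5,40),(-3.5,8,30),(-3,6.5,20),(-3,5,10)]: print(row(*bin_(*w)).tolist())
E
```

```text
clock: 9.07
tool_pos: [0.5977, -0.1797, 0.1289]
tool_rot: [-179.9, -15.1, 165.5]
force: [-0.0, 0.2, -1.0]
finger_gap: 0.0497
('mid', array([-56.7,  19.5,  27.5]), 'lip', array([27.5, 19.4, 29.8]), 'tilt', np.float64(40.1))
[-1.8, 0.4, 0.7, -0.0, -0.1, -0.1]
[-4.0, 0.4, 14.9, -0.1, -10.1, -0.1]
[-8.4, 0.5, 28.7, -0.1, -20.1, -0.1]
[-14.5, 0.5, 41.8, -0.1, -30.1, -0.1]
```

```bash
python3 -m crank '[[-0.003,0,0.007,0,-5,0],[-0.004,0,0.0149,0,-10,0],[-0.006,0,0.022,0,-15,0],[-0.0084,0,0.0287,0,-20,0],[-0.0084,0,0.0287,0,-20,0]]'
python3 - <<'E'
from h import *
s=manip.get_state();print(ing())
for w in [(-3,6.5,20),(-3,5,10),(-2.5,3.5,4),(-2.5,2,0),(-1.5,0,-3)]: print(row(*bin_(*w)).tolist())
E
```

```text
clock: 9.7
tool_pos: [0.5984, -0.1799, 0.0975]
tool_rot: [-179.9, 4.8, 165.5]
force: [0.7, -0.6, -0.1]
finger_gap: 0.0501
('mid', array([-56.8,  19.6,   3.3]), 'lip', array([21.7, 19.4, 34. ]), 'tilt', np.float64(20.2))
[-0.1, 0.4, -1.5, -0.1, -0.2, -0.1]
[-1.3, 0.4, 12.9, -0.1, -10.2, -0.1]
[-3.6, 0.4, 22.0, -0.1, -16.2, -0.1]
[-5.2, 0.4, 28.4, -0.1, -20.2, -0.1]
[-7.5, 0.4, 34.1, -0.1, -23.2, -0.1]
```

```bash
python3 -m crank '[[0,0,0.005,0,-5,0],[-0.0013,0,0.0129,0,-10.2,0],[-0.0036,0,0.022,0,-16.2,0],[-0.0036,0,0.022,0,-16.2,0],[-0.0036,0,0.022,0,-16.2,0]]'
python3 - <<'E'
from h import *
s=manip.get_state();print(ing())
for w in [(-2.5,3.5,4),(-2.5,2,0),(-1.5,0,-3),(-1,-1,-4)]: print(row(*bin_(*w)).tolist())
E
```

```text
clock: 10.32
tool_pos: [0.606, -0.1817, 0.0768]
tool_rot: [-180.0, 21.0, 165.5]
force: [-3.8, 0.3, -1.6]
finger_gap: 0.0498
('mid', array([-51.4,  19.7, -12.1]), 'lip', array([15.3, 19.6, 39.4]), 'tilt', np.float64(4.0))
[2.5, 0.3, -0.0, -0.1, 0.0, -0.1]
[2.8, 0.3, 6.5, -0.1, -4.0, -0.1]
[2.2, 0.3, 12.6, -0.1, -7.0, -0.1]
[1.9, 0.3, 15.0, -0.1, -8.0, -0.1]
```

```bash
python3 -m crank '[[0.0025,0,0.003,0,-2,0],[0.0028,0,0.0065,0,-4,0],[0.0024,0,0.0095,0,-5.5,0],[0.0022,0,0.0126,0,-7,0],[0.0022,0,0.0126,0,-7,0]]'
python3 - <<'E'
from h import *
s=manip.get_state();print(s["force"].round(1),ing())
for w in [(-1.5,-1,-3),(-1,-3,-4)]: print(row(*bin_(*w)).tolist())
o=np.vstack([cv2.resize(viewer.capture("scene")[110:200,140:300],None,fx=3.5,fy=3.5,interpolation=cv2.INTER_CUBIC)]);cv2.imwrite("pics/c5.png",o)
E
```

```text
clock: 10.95
tool_pos: [0.6068, -0.1819, 0.0628]
tool_rot: [-179.9, 27.9, 165.5]
force: [-6.4, 1.5, -0.6]
finger_gap: 0.0496
[-6.4  1.5 -0.6] ('mid', array([-52. ,  19.7, -24. ]), 'lip', array([ 8.1, 19.6, 35.1]), 'tilt', np.float64(-2.9))
[-1.6, 0.3, 0.4, -0.1, -0.1, -0.1]
[-1.1, 0.3, 3.7, -0.1, -1.1, -0.1]
```

View pics/c5.png

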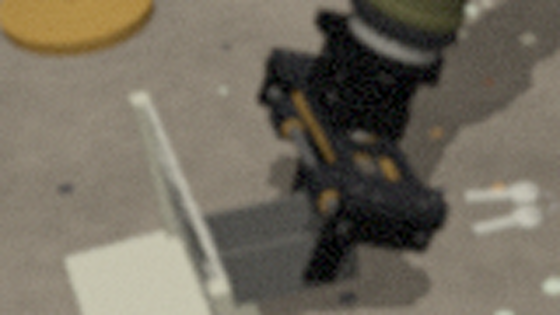

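```bash
python3 -m crank '[[0.0002,0,0.001,0,0,0],[0.0006,0,0.002,0,0,0],[0.0006,0,0.002,0,0,0]]'
python3 - <<'E'
from h import *
s=manip.get_state();print(s["force"].round(1),s["moment"].round(2),ing())
E
```

```text
clock: 11.38
tool_pos: [0.607, -0.182, 0.0617]
tool_rot: [-179.9, 27.8, 165.5]
force: [-16.6, 4.3, 11.8]
finger_gap: 0.0495
[-16.6   4.3  11.8] [0.76 2.48 0.1 ] ('mid', array([-51.8,  19.7, -25.1]), 'lip', array([ 8.3, 19.7, 33.9]), 'tilt', np.float64(-2.8))
```

```bash
python3 -m crank '[[0.0012,0,-0.001,0,0,0],[0.0012,0,-0.001,0,0,0]]'; python3 -m crank '[[0,0,0,0,0,0],[0,0,0,0,0,0],[0,0,0,0,0,0],[0,0,0,0,0,0]]' 0.075
python3 - <<'E'
from h import *
cv2.imwrite("pics/w5.png",viewer.capture("wrist")); a=viewer.capture("scene")[110:200,140:300]
o=np.vstack([cv2.resize(viewer.capture("wrist")[150:,:],(560,219)),cv2.resize(a,None,fx=3.5,fy=3.5,interpolation=cv2.INTER_CUBIC)]);cv2.imwrite("pics/c6.png",o)
E
```

```text
clock: 11.62
tool_pos: [0.6069, -0.1819, 0.0621]
tool_rot: [-179.9, 28.1, 165.5]
force: [-4.6, 1.1, 0.2]
finger_gap: 0.0495
clock: 12.12
tool_pos: [0.607, -0.182, 0.0625]
tool_rot: [-179.9, 28.2, 165.5]
force: [-1.1, -0.4, -0.9]
finger_gap: 0.0736
```

View pics/c6.png

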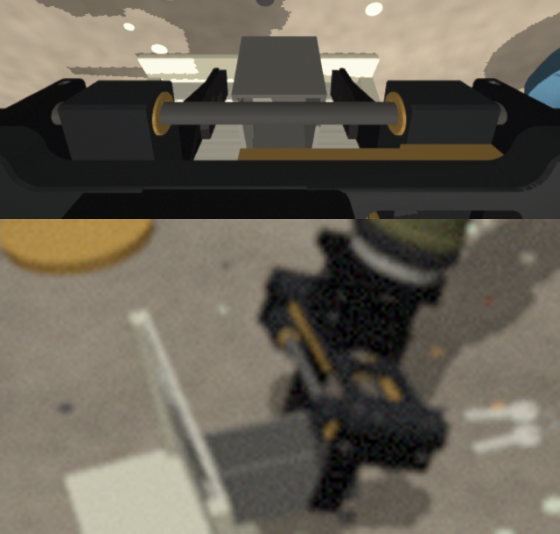

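The fingers are open and the bin stays up, level against the rack, with free space on both sides of it. I retract along the tool axis.

```bash
python3 -m crank '[[0,0,-0.03,0,0,0],[0,0,-0.07,0,0,0],[0,0,-0.12,0,0,0],[0,0,-0.17,0,0,0],[0,0,-0.17,0,0,0]]'; python3 -m crank '[[0,0.05,-0.03,0,0,0],[0,0.1,-0.03,0,0,0],[0,0.15,-0.03,0,0,0],[0,0.15,-0.03,0,0,0]]';python3 - <<'E'
from h import *
m=viewer.camera_model("scene");a=viewer.capture("scene");b=viewer.capture("top");cv2.imwrite("pics/s7.png",a);cv2.imwrite("pics/t7.png",b)
o=np.zeros((600,800,3),np.uint8);o[:300,:480]=cv2.resize(a[110:210,150:310],None,fx=3,fy=3,interpolation=cv2.INTER_CUBIC);o[300:,:520]=cv2.resize(b[85:160,380:510],None,fx=4,fy=4,interpolation=cv2.INTER_CUBIC);cv2.imwrite("pics/c7.png",o)
Q=Ro.from_euler('z',YR,degrees=True);t=viewer.camera_model("top")
print(manip.get_state()["force"].round(1))
for th in(-4,):
  B=Q*Ro.from_euler('y',th,degrees=True); mid=GR+Q.apply([-.0515,.02,-.023])
  for q in([.063,.022,.056],[.063,-.022,.056],[.05,.025,.024],[-.05,.025,.024],[-.05,-.025,.024],[-.05,.025,-.024],[.05,.025,-.024]):
    p=mid+B.apply(q); print(q,((proj(m,p)-[150,110])*3).round(),((proj(t,p)-[380,85])*4+[0,300]).round())
E
```

```text
clock: 12.9
tool_pos: [0.5304, -0.1623, 0.2174]
tool_rot: [-179.9, 28.7, 165.5]
force: [0.4, 0.0, -0.4]
finger_gap: 0.0749
clock: 13.4
tool_pos: [0.5534, -0.008, 0.2376]
tool_rot: [-179.9, 28.2, 166.0]
force: [-0.1, -0.3, 0.5]
finger_gap: 0.0753
[ 0.3 -1.6 -0.3]
[0.063, 0.022, 0.056] [131. 188.] [211. 411.]
[0.063, -0.022, 0.056] [118. 156.] [285. 428.]
[0.05, 0.025, 0.024] [153. 219.] [189. 440.]
[-0.05, 0.025, 0.024] [275. 192.] [149. 602.]
[-0.05, -0.025, 0.024] [256. 157.] [230. 622.]
[-0.05, 0.025, -0.024] [277. 236.] [135. 609.]
[0.05, 0.025, -0.024] [160. 264.] [173. 454.]
```

View pics/c7.png

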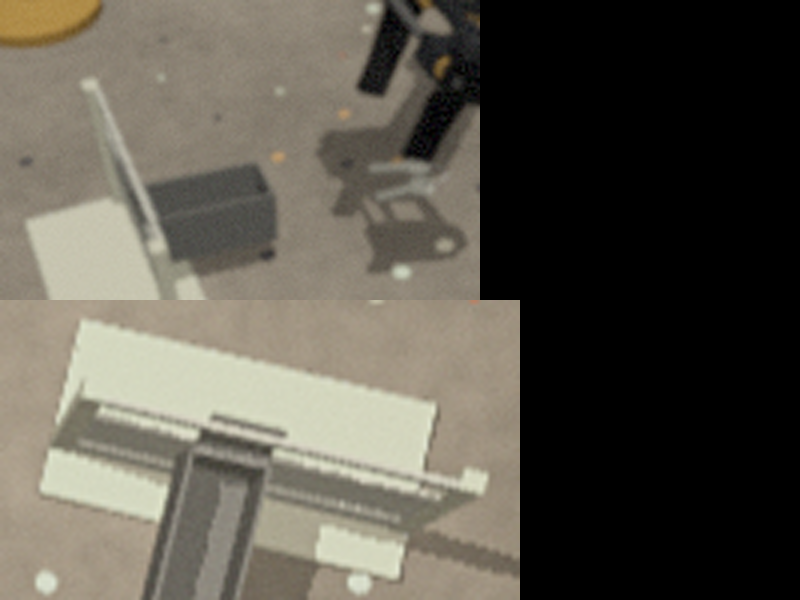

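Final views: the lip shows as a strip behind the top bar at about crop (210–287, 425). The bin stands out in front, its rim corners within about 2 px of the predicted hanging pose. The robot is clear, so I hand in.

Run:
```python
from h import *
a=cv2.imread("pics/top0.png");b=viewer.capture("top")
d=cv2.absdiff(a[175:235,232:268],b[175:235,232:268]); print("plain-bin region diff",d.mean().round(2))
e=cv2.absdiff(cv2.imread("pics/t7.png")[95:165,410:450],b[95:165,410:450]);print("hung-bin motion diff",e.mean().round(2))
print(manip.get_state()["clock"]); manip.close_job()
```

```text
plain-bin region diff 4.71
hung-bin motion diff 2.24
13.55
the job is handed in; nothing more can be done
```

The lipped grey bin is hanging on the rack with its lip behind the top bar, and I handed the job in at 13.55 s. No verdict was reported.

**What I did:**
- I gripped the bin across its side walls at 25 N and lifted it.
- I tipped its front up 60°, passed the lip through the groove, then swung it down until the web met the slat edge. That showed as about 12 N upward, and I eased off before releasing.
- I opened the fingers and backed the arm well clear of the rack.

**Last checks:**
- **On the way:** with the lip through, the measured tilt was 60°. The lip was 18.6 mm behind the front plane and 16 mm above the edge, with the bin centre at x = −61 mm.
- **Hung pose just before release (from the gripper pose):** bin centre at (−52, 20, −25) mm, lip tip at (8, 20, 34) mm, tilt −2.8°. All are inside the limits.
- **After release:** the pictures show the lip behind the bar and the bin hanging in place. The robot's force reading was about zero.
- **Disagreement:** in the top view the lip appears about 2 px, or 4 mm, nearer the front than I predicted. That fits it resting against the bar after sagging.
- **Stillness and the plain bin:** image differences stayed at noise level for the hung bin (2.2). They were slightly higher around the plain bin (4.7), perhaps from shadow. The arm was never near the plain bin.

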